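# Empty the adapter shaker at the record stall

## Robot

A 6-joint arm with a two-finger parallel gripper is mounted at the origin on the work surface. World frame = base frame: x ahead of the robot, y to its left, z up, the work surface at z = 0. Lengths are in mm, angles in rad, forces in N, time in s.
With the tool pointing down it reaches from about 325 to 900 mm from the base axis. Payload 3.5 kg.
Tool frame: the origin (TCP) lies midway between the tips of the shut fingers; the grasp point (between the pads) lies 19 mm behind it; z points along the fingers, y is the direction in which the jaws open and shut (so a half turn about z gives the same grasp; the last joint's range is limited). The gripper opens to 85 mm and grips with 20 to 120 N. Pads are 22 mm wide; open, the fingers measure 114 mm over their backs; the gripper's body (76 mm by 85 mm) begins 54 mm behind the grasp point. The pads swing forward as they close: fully open they stand 13 mm farther back than shut.
Start: joints at [1.165, 0.276, -0.026, 1.268, 0, 1.467], TCP at [186.378, 596.561, 231.313] pointing down, gripper open.
Joint ranges: [-3.12, 3.12], [-0.85, 1.88], [-1.08, 1.24], [-1.95, 2.15], [-1.57, 1.53], [-3.14, 3.14]. Speed limits (rad/s): [2.57, 2.57, 3.14, 3.14, 3.14, 3.14].

## Interface

Orientations are given as a unit quaternion [x, y, z, w].
In Python, from workcell import robot gives the robot as it stands. Calls block until the motion is done:
- robot.movep(position, orientation): joint-space move of the TCP to a pose.
- robot.movel(position, vel=150, rot=None, f_stop=None): straight line of the TCP; rot=None keeps the orientation; vel is the mean speed in mm/s. With f_stop (N) it stops when the force on the tool has changed by that much, and returns True; else False.
- robot.movej(angles): joint-space move.
- robot.grip(opening): finger opening in mm; the grip force is fixed at half the most; returns when the fingers have stopped.
- robot.hold(seconds).
- robot.inverse_kinematics(position, orientation): joint angles nearest the present ones, or None.
- robot.get_state(): the state.
- robot.camera(name): name is "scene" or "top" or "wrist"; returns (picture, depth): 420x560x3 uint8, blue, green, red; 420x560 float32, mm along the optical axis (not along the pixel's ray), 0 where there is no reading.
- robot.camera_info(name): a dict with "fovy" (degrees; the focal length in pixels is half the picture's height over the tangent of half this angle, whatever the lens; pixels are square), "cx", "cy" (the principal point, pixels), "world_to_cam" (4x4, takes a point from world to camera coordinates). Camera axes: x right, y up, looking along -z (the intrinsics and any distortion apply to the point x, -y, -z); pixel columns grow to the right and rows downward; lengths in mm; the calibration is good to about 2 mm. A picture is of the moment at which its call begins: read the wrist's pose just before it. camera_info takes no time and is no camera call; for the wrist camera it gives the pose at the moment of the call.
A pose or a line that the arm cannot do raises robot.MotionError and nothing moves.
- robot.job_done(): hands the job in, once; it reports no verdict.
The state is a dict: "clock": time; "joints": joint angles; "qvel": joint speeds; "effort": joint torques, N m; "tcp_pos": TCP position; "orientation": TCP orientation; "contact_force": force on the tool from outside, world axes, zero at the start; "torque": the same for the moment, N m; "grip_width": finger opening in mm.
Only numpy, scipy, OpenCV 4.12 (cv2) and the standard library are available. Lean on these libraries where they do the work, as an engineer would, in place of code of your own. Each camera call takes 0.05 s, during which the arm holds its last target.

## Task

Unscrew the perforated cap from the shaker jar on the swivel stand and set it down, perforated side up, on the cork mat. Then push the open jar over on its swivel so that all three record adapters pour out of its wide mouth into the wooden tray, and let the jar come back upright. Leave the other things on the table where they are.

Things in the scene. Friction and masses are not known exactly. Their poses are not given: they have to be found in the camera images.
- jar_pivot (a point): Swivel of the shaker jar: a fixed point on the jar's axis, 125 mm above the table, between the stand's posts. x lies along the level hinge line, y points to the tray's side (the mouth tips towards +y), z up. Upright, the jar's bottom is 75 mm below and its mouth rim 55 mm above this point. A thin steel band, 56 mm wide, runs round the jar here.
- jar_mouth (a point): Centre of the jar's mouth rim, 55 mm from the swivel; turns with the jar, z out of the mouth along its axis. The clear jar is a straight tube, 47 mm wide inside and 53 mm outside, with two ledges, 60 mm wide, that hold the cap, 12 to 21 mm below the rim.
- stand: Wooden swivel stand fixed to the table, axes as jar_pivot, origin on the table under it. Its two posts, 14 mm (x) by 30 mm, centred at x = -52 and +52 mm, end 132 mm above the table. Its foot is 15 mm high and spans -75 to +75 mm in x, -90 to +10 mm in y.
- jar (a joint): Tip angle of the jar: 0 upright (a stop; it cannot lean away from the tray), growing as the mouth goes over towards the tray; 1.57 level, 2.35 the far stop, mouth steeply down. The bottom is weighted: some 3 to 6 N at the neck tips it, and let go it swings back upright by itself. Pieces slide out surely only well past level, near the far stop.
- cap_mid (a point): Centre (half-way up) of the jar's perforated metal cap, 68 mm wide, 24 mm high, 60 g; z its axis, up. Two hidden lugs: it must be turned anticlockwise (seen from above) by an amount that differs each time, 45 to 110 degrees, before it lifts; until then a pull is held fast after 1.5 mm. It is free for 24 degrees, then meets a hard stop that can be felt.
- mat_top (a point): Centre of the top of the square cork mat, 120 x 120 x 5 mm, fixed to the table; axes along its sides, z up.
- tray: Open wooden tray, 170 (x) x 180 (y) x 32 mm, walls and floor 5 mm, 0.6 kg, loose on the table, beside the stand on the side to which the jar tips; origin at the centre of its underside.
- adapter0_mid (a point): Centre of one of three like aluminium record adapters, discs 38 mm wide and 10 mm thick, about 30 g, stacked loose on the floor of the jar at the start; z is the disc's axis.
- adapter1_mid (a point): Centre of one of three like aluminium record adapters, discs 38 mm wide and 10 mm thick, about 30 g, stacked loose on the floor of the jar at the start; z is the disc's axis.
- adapter2_mid (a point): Centre of one of three like aluminium record adapters, discs 38 mm wide and 10 mm thick, about 30 g, stacked loose on the floor of the jar at the start; z is the disc's axis.
- lidded_jar: Bystander: clear jar of about the same width with a plain, unperforated metal lid, 58 mm wide, 105 mm high, on the table; origin at the centre of its underside. Leave it alone.
- brush: Bystander: black record brush, 110 x 32 mm, 30 mm high; origin at the centre of its underside. Leave it alone.
- tape: Bystander: flat roll of clear tape, 90 mm wide, 19 mm high; origin at the centre of its underside. Leave it alone.
- spray: Bystander: white cleaner bottle with black cap, 48 mm wide, 150 mm high; origin at the centre of its underside. Leave it alone.
- mug: Bystander: white mug, 76 mm wide plus handle, 90 mm high; origin at the centre of its underside. Leave it alone.
- sticker_pad: Bystander: square pad of blank price stickers, 76 x 76 x 18 mm; origin at the centre of its underside. Leave it alone.
Things that resemble listed ones, but are neither listed nor needed, are in the scene too. What is shaped like the part that bears cap_mid but turquoise is not meant.

How it is judged (in metres and radians):
On the way, in this order (a step that is already met when the one before it is completed fails the run):
1. the cap is off the jar and lies on the cork mat, perforated side up (x of cap_mid in the frame of mat_top between -0.05 and 0.05 m and y of cap_mid in the frame of mat_top between -0.05 and 0.05 m and z of cap_mid in the frame of mat_top between 0.005 and 0.02 m and angle between cap_mid's own z axis and vertical below 0.2 rad), for 0.2 s.
2. all three adapters have been poured into the tray (x of adapter0_mid in the frame of tray between -0.085 and 0.085 m and y of adapter0_mid in the frame of tray between -0.09 and 0.09 m and z of adapter0_mid in the frame of tray between 0 and 0.045 m and x of adapter1_mid in the frame of tray between -0.085 and 0.085 m and y of adapter1_mid in the frame of tray between -0.09 and 0.09 m and z of adapter1_mid in the frame of tray between 0 and 0.045 m and x of adapter2_mid in the frame of tray between -0.085 and 0.085 m and y of adapter2_mid in the frame of tray between -0.09 and 0.09 m and z of adapter2_mid in the frame of tray between 0 and 0.045 m), for 0.2 s.
At the end, for the whole second after the job is handed in: Cap flat on the cork mat, holes up (centre within 50 mm of the mat's centre along each side, tilt under 0.2 rad); all three adapter centres inside the tray's walls and under 45 mm above its underside; jar upright (tip under 0.12 rad), no longer swinging (all of step 1 and all of step 2 and value of joint jar below 0.12 rad and velocity of joint jar between -0.2 and 0.2 rad/s); the robot touches nothing.
It fails at once if one of the other things (lidded jar, brush, tape, spray bottle, mug, sticker pad) is shifted by more than 30 mm (distance of any of lidded_jar, brush, tape, spray, mug, sticker_pad from where it was at the start of the episode above 0.03 m).
It also fails if it takes over 72 s, if anything falls off the work surface, if the arm or the gripper's body presses on something with over 40 N, if the wrist force passes 120 N, or if a joint passes its speed limit or range.

## Working session

There is one attempt and no reset: what is moved stays moved. The work goes in short steps, each a Python script; the robot and the scene stay as the last script left them, time stands still between calls to the robot, and variables do not carry over. Pictures are saved under pics/ and viewed, and the job is handed in when it is done.

```bash
mkdir -p pics; ls
python3 - <<'E'
from workcell import robot
import cv2
for n in ("scene","top","wrist"):
    im,d=robot.camera(n); cv2.imwrite(f"pics/{n}0.png",im); 
    i=robot.camera_info(n); print(n,i, (d>0).mean())
    import numpy as np; np.save(f"pics/{n}0.npy",d)
print(robot.get_state())
E
```

```text
pics
scene {'fovy': 48.56869566014481, 'cx': 285.1322551605939, 'cy': 206.81346888577062, 'world_to_cam': array([[ 8.04335795e-01,  5.94115321e-01, -8.42107164e-03,
        -4.17929907e+02],
       [-4.93630705e-01,  6.76050158e-01,  5.47069385e-01,
         2.24576704e+02],
       [ 3.30715370e-01, -4.35870589e-01,  8.37044906e-01,
        -1.57077752e+03],
       [ 0.00000000e+00,  0.00000000e+00,  0.00000000e+00,
         1.00000000e+00]])} 0.9961352040816327
top {'fovy': 46.142810114027824, 'cx': 288.42006165514033, 'cy': 217.07716499577688, 'world_to_cam': array([[ 1.28699226e-02, -9.99901182e-01, -5.65611448e-03,
        -1.53853922e+01],
       [ 9.95189587e-01,  1.22594631e-02,  9.71976965e-02,
        -5.48053898e+02],
       [-9.71187507e-02, -6.87983306e-03,  9.95249022e-01,
        -1.49096703e+03],
       [ 0.00000000e+00,  0.00000000e+00,  0.00000000e+00,
         1.00000000e+00]])} 0.9960756802721088
wrist {'fovy': 71.7747280009536, 'cx': 277.0825735486024, 'cy': 210.91729611064542, 'world_to_cam': array([[ 2.97607292e-01,  9.54687100e-01, -1.56216298e-03,
        -6.2
[... 271 characters left out ...]
0.996062925170068
{'clock': 0.15, 'joints': array([ 1.16458616e+00,  2.76976231e-01, -2.74901693e-02,  1.26800402e+00,
       -4.80376175e-06,  1.46739943e+00]), 'qvel': array([ 0.00130913, -0.00343373,  0.00431913, -0.00332701,  0.00051575,
        0.001204  ]), 'effort': array([ 6.63141855e-04, -4.46055973e+01,  2.95638978e+01,  1.04800620e-02,
       -1.17450804e-04, -5.48115494e-06]), 'tcp_pos': array([186.1601972 , 596.03055256, 230.44109357]), 'orientation': array([ 1.50828768e-01,  9.88559549e-01, -8.10623665e-04, -2.08657048e-04]), 'contact_force': array([-0.39258576,  0.17908275, -0.00864696]), 'torque': array([-0.0176343 ,  0.06811458, -0.03824422]), 'grip_width': 85.4171369566826}
```

View pics/scene0.png

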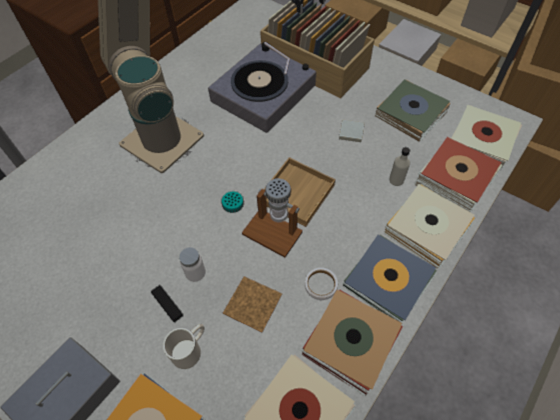

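View pics/top0.png

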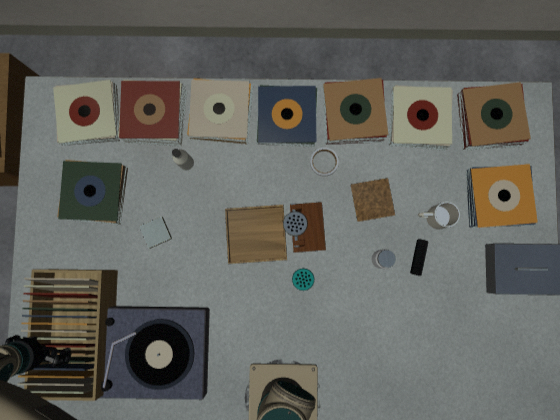

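View pics/wrist0.png

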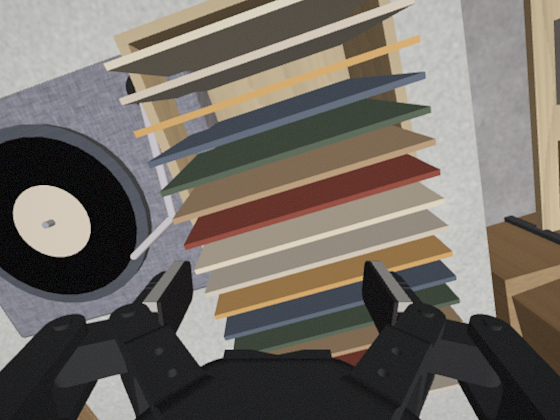

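Candidates for the cap: the grey perforated cap on the stand (scene 278,188; top 295,223), the turquoise perforated cap on the table (scene 232,202; top 303,279), and the plain lid of the lidded jar (scene 190,262; top 384,259). I choose the grey one on the stand and will measure it next. Mat is at top (373,199), tray at (257,234).

```bash
cat > h.py <<'E'
import numpy as np, cv2
from workcell import robot
def K(i): return 210/np.tan(np.radians(i['fovy'])/2)
def ray(i,u,v):
    M=i['world_to_cam'];R=M[:3,:3];t=M[:3,3];f=K(i)
    o=-R.T@t; u=np.atleast_1d(u).astype(float);v=np.atleast_1d(v).astype(float)
    d=np.stack([(u-i['cx'])/f,-(v-i['cy'])/f,-np.ones_like(u)],1)@R
    return o,d
def pts(i,u,v,d): # depth points
    o,r=ray(i,u,v); return o+r*np.atleast_1d(d)[:,None]
def plane(i,u,v,z):
    o,r=ray(i,u,v); return o+r*((z-o[2])/r[:,2])[:,None]
def cloud(i,D):
    v,u=np.mgrid[:D.shape[0],:D.shape[1]]
    return pts(i,u.ravel(),v.ravel(),D.ravel()).reshape(*D.shape,3)
E
python3 - <<'E'
from h import *
im=cv2.imread("pics/top0.png");D=np.load("pics/top0.npy");i=robot.camera_info("top")
P=cloud(i,D); 
np.set_printoptions(precision=1,suppress=True)
for n,(u,v) in dict(cap=(295,223),turq=(303,279),lid=(384,259),mat=(373,199),tray=(257,240),table=(330,300),foot=(317,240),table2=(450,300)).items(): print(n,P[v,u])
s=robot.camera_info("scene");Ds=np.load("pics/scene0.npy");Ps=cloud(s,Ds)
for n,(u,v) in dict(cap=(279,186),mat=(253,303),table=(330,230)).items(): print("s",n,Ps[v,u])
a=cv2.resize(im[185:300,215:405],None,fx=4,fy=4,interpolation=cv2.INTER_CUBIC);cv2.imwrite("pics/tc.png",a)
a=cv2.imread("pics/scene0.png")[145:265,200:350];cv2.imwrite("pics/sc.png",cv2.resize(a,None,fx=5,fy=5,interpolation=cv2.INTER_CUBIC))
# cap blob: height 180-210 near
m=(P[...,2]>178)&(P[...,2]<200)&(np.abs(P[...,0]-P[223,295,0])<60)&(np.abs(P[...,1]-P[223,295,1])<60)
print("cap top",m.sum(),P[m].mean(0),P[m].min(0),P[m].max(0))
# tray floor/wall
m=(P[...,2]>-20)&(P[...,2]<15);
hsv=cv2.cvtColor(im,cv2.COLOR_BGR2HSV)
for n,(u0,u1,v0,v1,zmin,zmax) in dict(tray=(215,292,195,275,18,45),mat=(345,402,170,228,-50,50),foot=(285,340,195,260,8,30),posts=(285,340,195,260,110,150)).items():
    m=np.zeros(D.shape,bool);m[v0:v1,u0:u1]=1
    m&=(P[...,2]>zmin)&(P[...,2]<zmax)
    if n!='posts': m&=(hsv[...,1]>60)&(hsv[...,0]<25)
    q=P[m]; r=cv2.minAreaRect(q[:,:2].astype(np.float32)); print(n,m.sum(),r,np.median(q[:,2]),q.mean(0))
E
```

```text
cap [516.9 -27.9 181.8]
turq [359.5 -55.3  22.8]
lid [ 400.8  -18.9 1537.1]
mat [ 610.9 -272.9    1.7]
tray [477.4  88.3   6.9]
table [ 295.9 -139.5    2. ]
foot [479.7 -97.9   7.8]
table2 [ 300.5 -509.5   -2.8]
s cap [516.  -20.  181.1]
s mat [ 612.9 -270.8    7.3]
s table [653.1  41.8   2.2]
cap top 432 [515.4 -27.1 182.5] [483.6 -61.1 178. ] [547.8   5.3 193.3]
tray 350 ((495.46868896484375, 92.11097717285156), (168.54795837402344, 179.63400268554688), 4.513052940368652) 30.218793517319 [505.8  98.6  30. ]
mat 1423 ((610.1844482421875, -270.686279296875), (119.41310119628906, 120.5595703125), 10.675603866577148) 4.0750529485526386 [ 609.4 -270.4    4.2]
foot 997 ((508.898193359375, -54.960304260253906), (169.06358337402344, 125.59718322753906), 4.9863786697387695) 14.193906487933873 [515.2 -80.5  14.5]
posts 144 ((515.4473876953125, -35.55873107910156), (124.0249252319336, 29.65692710876465), 5.115716934204102) 130.04711469873644 [511.8 -34.  129.8]
```

```bash
sleep 1; ls pics
```

```text
sc.png
scene0.npy
scene0.png
tc.png
top0.npy
top0.png
wrist0.npy
wrist0.png
```

View pics/tc.png

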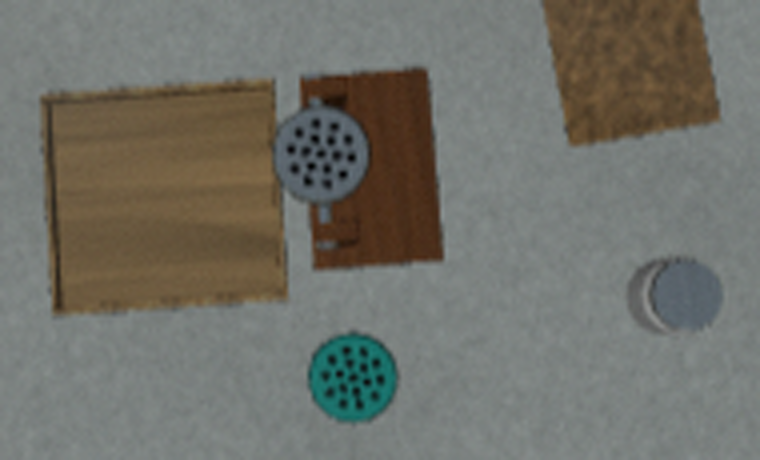

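View pics/sc.png

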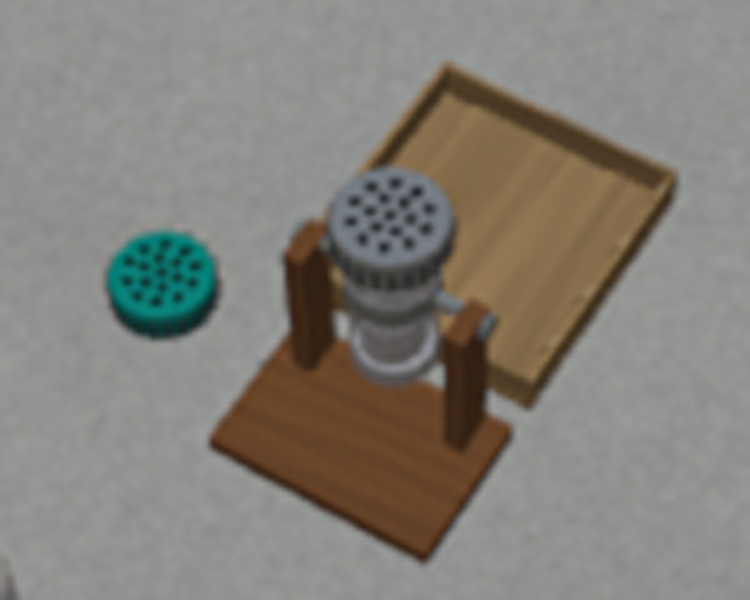

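Crops confirm it: grey perforated cap on the jar between the posts, crop tc.png (321,155); the turquoise one lies on the table (353,377). Next a wrist look from above, with enough joint-6 room for an anticlockwise turn.

```bash
cat >> h.py <<'E'
from scipy.spatial.transform import Rotation as Rn
def down(yaw): # tool z down; tool x at angle yaw in world
    return (Rn.from_euler('z',yaw)*Rn.from_euler('x',np.pi)).as_quat()
np.set_printoptions(precision=2,suppress=True)
E
python3 - <<'E'
from h import *
s=robot.get_state(); R=Rn.from_quat(s['orientation']).as_matrix(); print("x axis yaw",np.arctan2(R[1,0],R[0,0]))
for y in np.arange(-3.1,3.2,.35):
    q=robot.inverse_kinematics([516,-29,300],down(y)); print(round(y,2), q)
E
```

```text
x axis yaw 2.8387792497126982
-3.1 [-0.18  0.05 -0.15  1.37  0.   -0.22]
-2.75 [-0.18  0.05 -0.15  1.37  0.   -0.57]
-2.4 [-0.18  0.05 -0.15  1.37  0.   -0.92]
-2.05 [-0.18  0.05 -0.15  1.37  0.   -1.27]
-1.7 [-0.18  0.05 -0.15  1.37  0.   -1.62]
-1.35 [-0.18  0.05 -0.15  1.37  0.   -1.97]
-1.0 [-0.18  0.05 -0.15  1.37  0.   -2.32]
-0.65 [-0.18  0.05 -0.15  1.37  0.   -2.67]
-0.3 [-0.18  0.05 -0.15  1.37  0.   -3.02]
0.05 [-0.18  0.05 -0.15  1.37  0.    2.91]
0.4 [-0.18  0.05 -0.15  1.37  0.    2.56]
0.75 [-0.18  0.05 -0.15  1.37  0.    2.21]
1.1 [-0.18  0.05 -0.15  1.37  0.    1.86]
1.45 [-0.18  0.05 -0.15  1.37  0.    1.51]
1.8 [-0.18  0.05 -0.15  1.37  0.    1.16]
2.15 [-0.18  0.05 -0.15  1.37  0.    0.81]
2.5 [-0.18  0.05 -0.15  1.37  0.    0.46]
2.85 [-0.18  0.05 -0.15  1.37  0.    0.11]
3.2 [-0.18  0.05 -0.15  1.37  0.   -0.24]
```

Run:
```python
from h import *
i=robot.camera_info("wrist");M=i['world_to_cam'];c=-M[:3,:3].T@M[:3,3]
s=robot.get_state();R=Rn.from_quat(s['orientation']).as_matrix(); print("cam in tool",R.T@(c-s['tcp_pos']), "look",R.T@(-M[2,:3]))
robot.movep([516,-60,330],down(1.65))
i=robot.camera_info("wrist"); im,D=robot.camera("wrist"); s=robot.get_state();print(s['tcp_pos'],s['joints'],s['clock'])
cv2.imwrite("pics/w1.png",im);np.save("pics/w1.npy",D)
import pickle;pickle.dump(i,open("pics/w1.pkl","wb"))
P=cloud(i,D)
for lo,hi in((176,190),(120,140)):
    m=(P[...,2]>lo)&(P[...,2]<hi)&(abs(P[...,0]-516)<80)&(abs(P[...,1]+30)<80)
    q=P[m];print(m.sum(), q.min(0) if len(q) else 0,q.max(0) if len(q) else 0,q.mean(0))
```

```text
cam in tool [  72.94    0.66 -139.99] look [-0.29  0.    0.96]
[516.05 -59.3  329.82] [-0.24  0.05 -0.09  1.43  0.    1.25] 2.825
3511 [483.56 -61.33 176.  ] [550.94   5.83 182.62] [517.39 -26.56 180.19]
803 [454.31 -55.16 120.03] [580.81 -14.35 131.41] [517.69 -33.36 128.2 ]
```

View pics/w1.png

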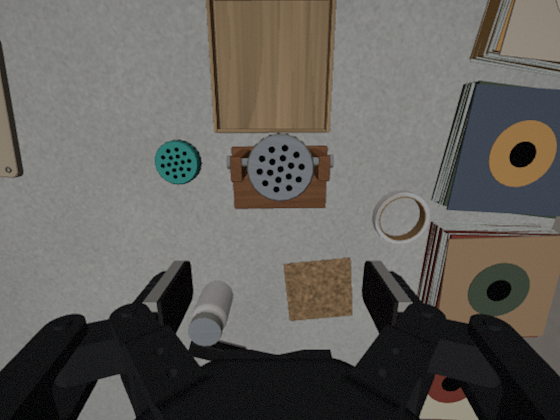

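The wrist view shows the grey perforated cap at (281,167), with the tray above it (273,65) and the stand's posts at (237,165) and (325,165). The cap's centre and the posts' centre differ by about 7 mm in y, so I'm checking that and the hinge yaw.

Run:
```python
from h import *
import pickle
i=pickle.load(open("pics/w1.pkl","rb"));D=np.load("pics/w1.npy");im=cv2.imread("pics/w1.png");P=cloud(i,D)
near=(abs(P[...,0]-516)<90)&(P[...,1]>-140)&(P[...,1]<15)
m=near&(P[...,2]>174)&(P[...,2]<190)
mm=cv2.erode(m.astype(np.uint8),np.ones((5,5)))>0
q=P[mm];A=np.c_[q[:,0]-517,q[:,1]+27,np.ones(len(q))];s=np.linalg.lstsq(A,q[:,2],rcond=None)[0];print("plane slope x,y,z",s)
c=max(cv2.findContours(m.astype(np.uint8),cv2.RETR_EXTERNAL,cv2.CHAIN_APPROX_NONE)[0],key=len)[:,0]
w=plane(i,c[:,0],c[:,1],s[2]);(cx,cy),r=cv2.minEnclosingCircle(w[:,:2].astype(np.float32));print("circ",cx,cy,r)
for n,lo,hi in (("foot",8,20),("post",126,135)):
    m=near&(P[...,2]>lo)&(P[...,2]<hi)
    if n=="foot":
        m&=cv2.cvtColor(im,cv2.COLOR_BGR2HSV)[...,1]>60
        m&=P[...,1]<-5
    q=P[m][:,:2].astype(np.float32);print(n,m.sum(),cv2.minAreaRect(q))
    if n=="post":
        for sgn in(-1,1):
            k=q[(q[:,0]-517)*sgn>0];print(cv2.minAreaRect(k),k.mean(0))
cv2.imwrite("pics/w1c.png",cv2.resize(im[115:220,200:360],None,fx=5,fy=5,interpolation=cv2.INTER_CUBIC))
m=(P[...,2]>24)&(P[...,2]<40)&(P[...,1]>-10)&(abs(P[...,0]-500)<110)&(P[...,1]<200)
r=cv2.minAreaRect(P[m][:,:2].astype(np.float32));print("tray",r)
```

```text
plane slope x,y,z [ -0.     0.   180.35]
circ 517.4389038085938 -27.139644622802734 33.806434631347656
foot 1776 ((520.7440185546875, -67.69853210449219), (148.57521057128906, 99.85906982421875), 5.104218482971191)
post 712 ((518.153076171875, -35.461090087890625), (124.76593780517578, 29.604127883911133), 5.194614410400391)
((467.6826171875, -40.01995086669922), (23.626707077026367, 29.64393424987793), 3.703244209289551) [467.07 -38.73]
((568.6199340820312, -30.730562210083008), (23.540302276611328, 29.371679306030273), 6.25954008102417) [569.41 -29.41]
tray ((496.83734130859375, 85.85498046875), (170.31919860839844, 165.62844848632812), 4.771900653839111)
```

View pics/w1c.png

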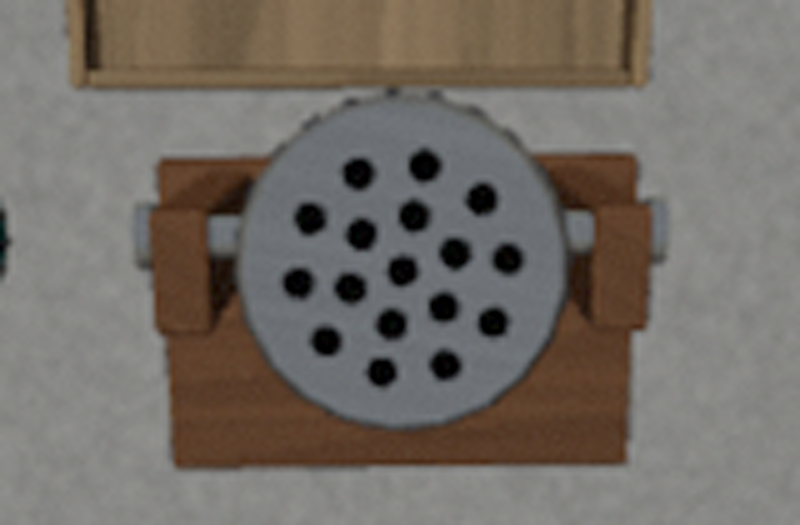

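Pivot is (517.3, −27.5), from the foot centre plus 40 mm; the cap circle agrees within 1 mm (r 33.8, top level at z≈181) and yaw is 0.09. The posts just sit 7 mm back. Descending to grip.

Run:
```python
from h import *
q=down(1.66)
robot.movep([517.3,-27.5,230],q)
print(robot.movel([517.3,-27.5,152],vel=80,f_stop=8))
s=robot.get_state();print(s['tcp_pos'],s['contact_force'],s['clock'])
im,D=robot.camera("wrist");cv2.imwrite("pics/w2.png",im)
print(robot.grip(60))
s=robot.get_state();print(s['grip_width'],s['contact_force'],s['torque'],s['joints'],s['clock'])
im,D=robot.camera("wrist");cv2.imwrite("pics/w3.png",np.vstack([im]))
```

```text
False
[517.86 -27.57 152.61] [-0.35 -0.42  0.44] 4.45
False
66.98748413735164 [-1.08  0.17  5.5 ] [ 0.05  0.26 -0.02] [-0.18  0.14 -0.36  1.06 -0.    1.3 ] 4.8083
```

View pics/w3.png

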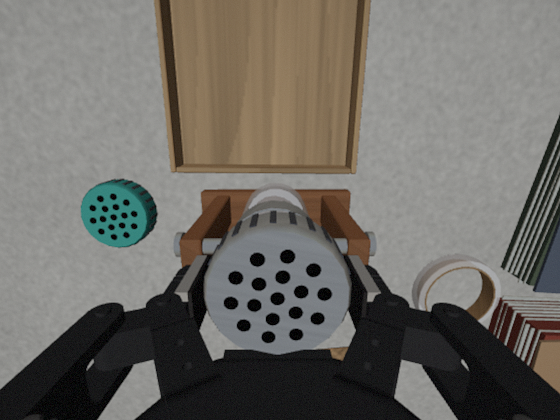

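Cap at (280,285) is held between both pads (width 67). Turning it anticlockwise while watching the torque.

Run:
```python
from h import *
p=[517.3,-27.5,152]
t0=robot.get_state()['torque'][2]; 
y=1.66; tz=[]
while y<1.66+2.4:
    y+=np.radians(4)
    robot.movel(p,rot=down(y),vel=150)
    s=robot.get_state();tz.append(s['torque'][2])
    print(round(np.degrees(y-1.66)),s['torque'][2],s['contact_force'],s['joints'][5],s['clock'])
    if abs(s['torque'][2]-t0)>0.8 : break
```

```text
4 0.05216939344022277 [-2.13  0.36  5.42] 1.2335052501704724 5.1083
8 -0.008153870253899784 [-1.56  0.17  5.11] 1.1636644752407244 5.3583
12 0.03990836366311989 [-1.16  0.24  6.66] 1.0938528995040717 5.6083
16 0.11396257941945387 [-1.18 -0.76  5.88] 1.024048049795126 5.8583
20 0.0404897063067036 [-2.38 -0.46  5.87] 0.9541925988053586 6.1083
24 0.041375713244414136 [-2.53  0.33  6.38] 0.8843958840044288 6.3583
28 0.04398381409045685 [-1.78 -1.12  6.28] 0.8146024159241466 6.6083
32 0.07030246301339681 [-2.84 -0.47  7.95] 0.7447416099336002 6.8583
36 0.08407395536773062 [-3.05 -1.06  6.82] 0.6749084938874849 7.1083
40 0.05006878486063124 [-2.15  0.16  7.33] 0.6051090760795673 7.3583
44 0.07506214010835197 [-3.48 -1.1   7.17] 0.5352425358822313 7.6083
48 0.09342044511039116 [-2.85 -1.1   6.79] 0.4655245851033712 7.8583
52 0.0169590449294829 [-3.22 -1.06  7.52] 0.39568029476248673 8.1083
56 0.04918720502833823 [-3.61  0.78  7.52] 0.32586631979023695 8.3583
60 0.0878125054771943 [-3.69 -1.39  7.37] 0.25601096311822774 8.6083
64 0.14364662231657904 [-3.36 -1.5   7.55] 0.18622625162656908 8.8583
68 0.10309875405471884 [-3.77 -1.3   7.81] 0.11643492908904597 9.1083
72 0.083392758551235 [-3.39 -1.2   6.83] 0.046619052927627753 9.3583
76 0.11046834445560302 [-3.35 -1.12  7.64] -0.02322906465541586 9.6083
80 0.07987827656312074 [-3.55 -1.64  8.5 ] -0.09303297334375345 9.8583
84 0.0866859488359763 [-3.75 -1.57  7.7 ] -0.16287386698280257 10.1083
88 -0.30349321524969236 [-4.24  0.56  9.56] -0.23144555392606583 10.3583
92 -1.0934854990533895 [-5.24  0.48  9.94] -0.2988250396852621 10.6083
```

Hard stop felt at about 87°. Backing off to the middle of the free range and lifting.

Run:
```python
from h import *
y=1.66+np.radians(78)
robot.movel([517.3,-27.5,152],rot=down(y),vel=150)
s=robot.get_state();print(s['torque'],s['contact_force'])
print(robot.movel([517.3,-27.5,156],vel=30,f_stop=15))
s=robot.get_state();print(s['tcp_pos'],s['contact_force'])
r=robot.movel([517.3,-27.5,180],vel=60,f_stop=12);print(r)
s=robot.get_state();print(s['tcp_pos'],s['contact_force'],s['grip_width'])
if not r:
    robot.movel([517.3,-27.5,260],vel=150)
    im,D=robot.camera("scene");cv2.imwrite("pics/s4.png",cv2.resize(im[120:280,180:390],None,fx=3.5,fy=3.5))
    im,D=robot.camera("wrist");cv2.imwrite("pics/w4.png",im)
    print(robot.get_state()['clock'])
```

```text
[-0.22  0.77 -0.12] [-4.25 -0.17  7.9 ]
False
[516.8  -27.51 155.71] [-1.67 -0.75  0.41]
False
[517.77 -27.54 180.56] [-0.04 -0.5  -0.87] 66.92726193216747
12.6167
```

View pics/s4.png

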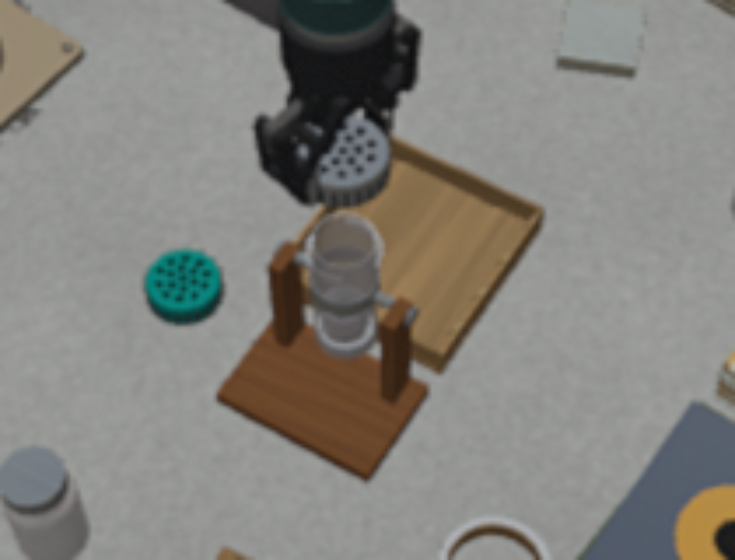

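View pics/w4.png

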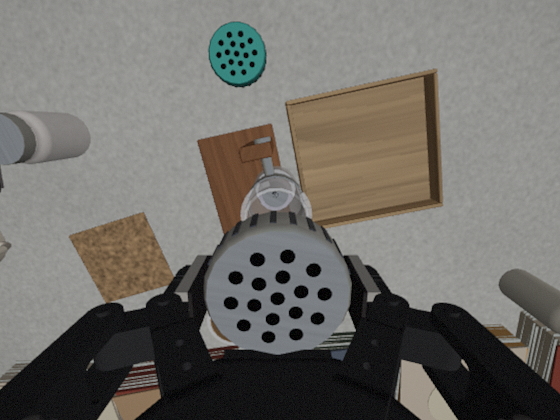

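Scene crop: cap at (350,155) is in the gripper and the jar below is open and upright. Placing it on the mat at (611,−271).

Run:
```python
from h import *
q=down(1.66+np.radians(78)-.4)
robot.movep([611,-271,120],q)
robot.movel([611,-271,14],vel=120)
s=robot.get_state();print(s['contact_force'],s['joints'])
r=robot.movel([611,-271,-3],vel=20,f_stop=4)
s=robot.get_state();print(r,s['tcp_pos'],s['contact_force'])
robot.grip(85)
robot.movel([611,-271,120],vel=150)
im,D=robot.camera("wrist");cv2.imwrite("pics/w5.png",im);i=robot.camera_info("wrist")
P=cloud(i,D); m=(P[...,2]>20)&(P[...,2]<36)&(abs(P[...,0]-611)<60)&(abs(P[...,1]+271)<60)
e=cv2.erode(m.astype(np.uint8),np.ones((5,5)))>0
q=P[e];print(m.sum(),P[m].min(0),P[m].max(0));print(np.linalg.lstsq(np.c_[q[:,:2]-[611,-271],np.ones(len(q))],q[:,2],rcond=None)[0]);print(robot.get_state()['clock'])
```

```text
[-0.71  0.15 -0.9 ] [-0.51  0.52 -0.15  0.89  0.    0.01]
True [ 610.71 -270.83   -0.74] [-0.31  0.1   4.35]
4758 [ 577.53 -303.67   20.02] [ 645.07 -235.75   28.39]
[-0.    0.   25.91]
16.8167
```

View pics/w5.png

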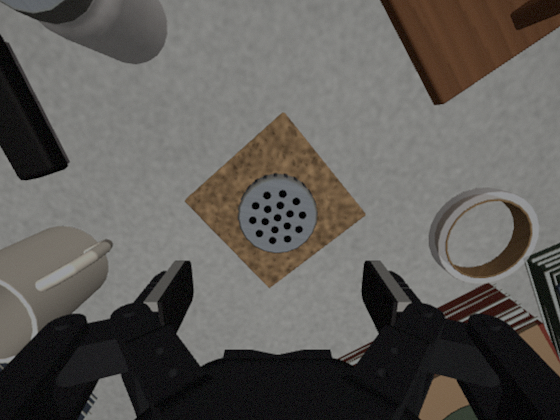

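The cap lies flat, holes up, centred on the mat at (277,214). Now pushing the jar over along an arc about the swivel.

```bash
cat > pour.py <<'E'
from h import *
psi=0.09; piv=np.array([517.3,-27.5,125.]); ey=np.array([-np.sin(psi),np.cos(psi),0]);ez=np.array([0,0,1.])
q=down(np.pi/2+psi); rc=41;h=11.5
def c(th,gap=0):
    a=np.sin(th)*ey+np.cos(th)*ez; n=-np.cos(th)*ey+np.sin(th)*ez
    return piv+rc*a+(26.5+h*abs(np.cos(th))+gap)*n
E
python3 - <<'E'
from pour import *
robot.grip(0)
p0=c(0,25)
robot.movep(p0+[0,0,70],q)
robot.movel(p0,vel=150)
robot.movel(c(0,4),vel=60)
ths=np.arange(0.1,2.21,.14)
for t in ths:
    r=robot.movel(c(t),vel=60,f_stop=25)
    s=robot.get_state();print(round(t,2),r,s['tcp_pos'],s['contact_force'],s['clock'])
    if r: break
robot.hold(0.3)
im,D=robot.camera("scene");cv2.imwrite("pics/s6.png",cv2.resize(im[120:280,180:390],None,fx=3.5,fy=3.5))
im,D=robot.camera("wrist");cv2.imwrite("pics/w6.png",im)
E
```

```text
0.1 False [520.61 -61.17 170.31] [-0.19 -2.03  3.52] 20.0917
0.24 False [519.86 -53.88 173.9 ] [ 0.31 -0.89  1.49] 20.375
0.38 False [518.94 -46.38 176.93] [-0.69 -1.34  0.44] 20.6583
0.52 False [518.25 -38.46 178.8 ] [-0.05 -1.64 -0.14] 20.9417
0.66 False [517.63 -30.22 179.34] [-0.44 -1.12  2.01] 21.2333
0.8 False [516.95 -22.   178.45] [-0.13 -1.42  2.33] 21.525
0.94 False [516.27 -13.92 176.18] [-0.47 -1.55  2.31] 21.8167
1.08 False [515.51  -6.17 172.47] [ 0.1  -2.32  2.21] 22.1083
1.22 False [515.01   0.72 167.86] [ 0.81 -1.35  4.08] 22.4
1.36 False [514.45   7.31 162.34] [-0.21  0.81  5.8 ] 22.6917
1.5 False [514.03  12.77 155.68] [-0.87  2.75  6.15] 22.9833
1.64 False [513.55  16.24 149.73] [0.04 2.97 6.85] 23.25
1.78 False [513.23  18.75 144.91] [-0.42  0.86  4.98] 23.5
1.92 False [512.72  21.16 139.45] [-0.04 -0.33  3.73] 23.75
2.06 False [512.31  23.36 133.62] [-0.37 -0.37  2.11] 24.0
2.2 False [512.18  24.95 127.53] [-0.97  0.02  2.46] 24.2583
```

View pics/s6.png

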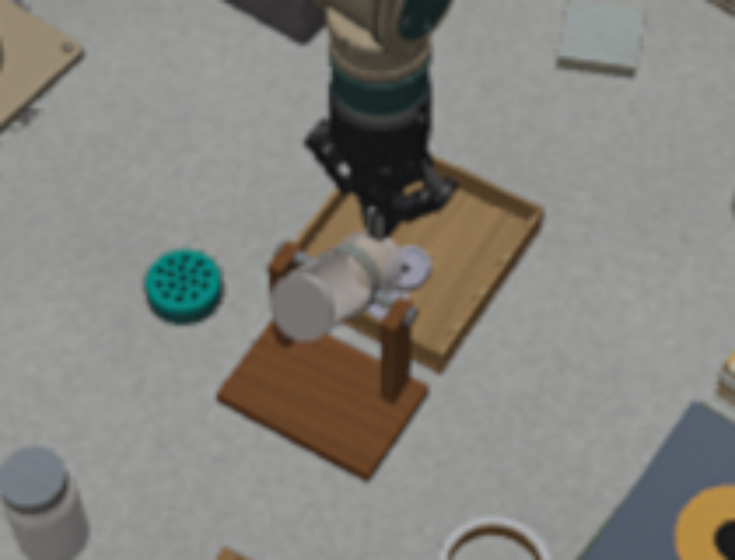

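View pics/w6.png

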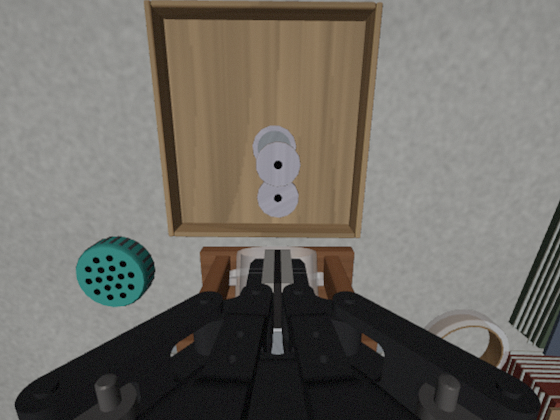

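The wrist view shows all three discs in the tray: (274,140), (278,164), (278,198). Letting the jar come back, in contact all the way.

Run:
```python
from pour import *
for t in np.arange(2.06,-0.01,-.16): robot.movel(c(max(t,0)),vel=70)
robot.movel(c(0,30),vel=60)
robot.movel(c(0,30)+[0,0,130],vel=150)
robot.movep([515,-90,330],q)
im,D=robot.camera("wrist");i=robot.camera_info("wrist");cv2.imwrite("pics/w7.png",im);P=cloud(i,D)
im2,D2=robot.camera("scene");cv2.imwrite("pics/s7.png",im2)
m=(P[...,2]>24)&(P[...,2]<40)&(P[...,1]>-10)&(abs(P[...,0]-500)<110)&(P[...,1]<200)
print("tray",cv2.minAreaRect(P[m][:,:2].astype(np.float32)))
hsv=cv2.cvtColor(im,cv2.COLOR_BGR2HSV)
m=((hsv[...,1]<45)&(hsv[...,2]>130)&(P[...,1]>3)&(P[...,1]<170)&(abs(P[...,0]-500)<78)&(P[...,2]<60)).astype(np.uint8)
for k in cv2.findContours(m,cv2.RETR_EXTERNAL,cv2.CHAIN_APPROX_NONE)[0]:
    if cv2.contourArea(k)>60:
        z=np.zeros_like(m);cv2.drawContours(z,[k],-1,1,-1);v=P[z>0];print(cv2.boundingRect(k),v.mean(0),v.min(0),v.max(0))
m=(P[...,2]>170)&(P[...,2]<195)&(abs(P[...,0]-517)<50)&(abs(P[...,1]+28)<60);print("rim",m.sum(),P[m].min(0),P[m].max(0))
s=robot.get_state();print(s['clock'],s['tcp_pos'],s['contact_force'])
```

```text
tray ((497.17132568359375, 70.32776641845703), (170.15750122070312, 136.2085418701172), 4.681021690368652)
(269, 76, 26, 25) [511.23  34.13  11.11] [491.88  17.39   0.25] [529.26  50.49  14.16]
(267, 39, 29, 38) [506.37  72.19  20.7 ] [485.76 -16.33   0.79] [526.38  97.67 469.61]
rim 491 [490.76 -50.85 170.15] [542.8    0.92 178.27]
30.3583 [514.59 -89.88 328.85] [-0.16 -0.04 -0.75]
```

View pics/w7.png

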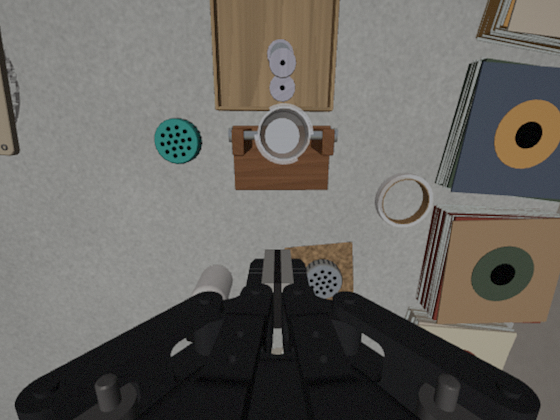

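View pics/s7.png

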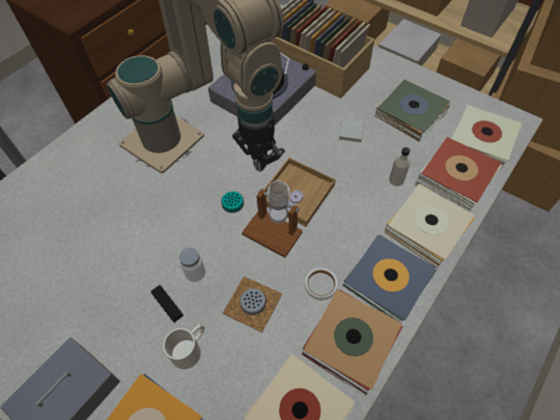

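All three discs are in the tray at wrist (278,46), (283,62), (282,87); the cap is on the mat and the jar looks upright. One check that it's at rest, then handing in.

Run:
```python
from h import *
for k in range(2):
    robot.hold(0.6)
    im,D=robot.camera("wrist");i=robot.camera_info("wrist");P=cloud(i,D)
    m=(P[...,2]>172)&(P[...,2]<195)&(abs(P[...,0]-517)<50)&(abs(P[...,1]+28)<60);q=P[m]
    print(q.min(0),q.max(0),np.linalg.lstsq(np.c_[q[:,:2]-[517,-27],np.ones(len(q))],q[:,2],rcond=None)[0])
robot.job_done()
```

```text
[491.18 -50.84 172.12] [543.16   0.91 180.03] [  0.    -0.05 177.  ]
[491.2  -50.78 172.14] [543.15   0.89 180.02] [  0.    -0.05 176.85]
the job is handed in; nothing more can be done
```

The job is handed in at about 32 s of the 72 s allowed. By my last checks every condition was met, but no verdict is reported.

- **Cap:** I gripped the grey perforated cap and turned it anticlockwise until I felt the hard stop at about 87°. I backed off to 78°, lifted it and set it on the mat. It lies flat with the holes up, about 1 mm from the mat's centre.
- **Pouring:** I pushed the jar over along an arc about its swivel with closed fingers. I stopped just short of the far stop, then brought it back with the fingers still touching it.
- **Adapters:** The last pictures show all three discs inside the tray. One rests partly on another, with its top measured at about 14–20 mm, under the 45 mm limit.
- **Jar:** It looks upright and still. Two pictures about 0.65 s apart match to within 0.1 mm. The rim measures as 0.04–0.05 rad of tilt, below the 0.12 limit; this may be partly calibration error.
- **Other objects:** In the last scene picture the bystanders and the turquoise cap look unmoved by eye. I did not measure them. The gripper is clear of everything.

Two measurements disagreed slightly:
- The cap's top on the mat read about 3 mm lower than expected, close to the camera calibration error.
- The stand's posts sit about 7 mm behind the hinge line. The stand's foot and the cap's circle agreed on the pivot to within 1 mm, so I used that.

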